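Close and bolt the stock tote

ROBOT

A 6-joint arm with a two-finger parallel gripper is mounted at the origin on the work surface. World frame = base frame: x ahead of the robot, y to its left, z up, the work surface at z = 0. Lengths are in m, angles in rad, forces in N, time in s.
With the tool pointing down it reaches from about 0.25 to 0.775 m from the base axis. Payload 4 kg.
Tool frame: the origin (TCP) lies midway between the tips of the shut fingers; the grasp point (between the pads) lies 19 mm behind it; z points along the fingers, y is the direction in which the jaws open and shut (so a half turn about z gives the same grasp; the last joint's range is limited). The gripper opens to 94 mm and grips with 3 to 60 N. Pads are 16 mm wide; open, the fingers measure 119 mm over their backs; the gripper's body (75 mm by 177 mm) begins 78 mm behind the grasp point.
Start: joints at [-1.349, 0.087, 1.371, -0, 1.684, -0.103], TCP at [0.176, -0.521, 0.206] pointing down, gripper open.
Joint ranges: [-3.1, 3.1], [-0.76, 2.03], [0.27, 2.55], [-1.08, 4.22], [0.17, 2.65], [-2.57, 2.57]. Speed limits (rad/s): [2.79, 2.79, 3.14, 3.14, 3.14, 3.14].

INTERFACE

Orientations are given as [roll, pitch, yaw] about the fixed x, y, z axes, in that order (R = Rz(yaw) Ry(pitch) Rx(roll)).
In Python, from bench import robot gives the robot as it stands.
- The arm moves only by the tool carry_out, never from a script. Its argument "deltas" is text: rows parted by semicolons, each of 7 numbers parted by spaces: the shift along the tool's x, y, z in mm, then the turn, a rotation vector about the tool's x, y, z in rad, then the closure, from 0 (fully open) to 1 (shut). A call has exactly 8 rows; each row is the pose to reach, as a shift and turn from the pose commanded when the call began, along the tool's axes at that moment; what a row does not reach only later rows make up. A row lasts 1/12 s, in which the tool goes at most 41.7 mm and 7.16 degrees, less where a joint would pass 70% of its speed; a pose out of reach is approached as far as the arm can. A call with a gripper value outside its range is refused whole. The fingers move at their own pace and stop on an object; the grip force is fixed at half the most. Time passes only in rows, so rows that repeat a pose let the fingers close, or fill a call up. It gives the time, the measured TCP pose, the force and the opening at its end, in the units of the state.
- robot.get_obs(): the state, without advancing time (a new reading comes with each control period).
- robot.snapshot(name): name is "scene" or "side" or "wrist"; returns a dict with "pixels" (400x640x3 uint8, red, green, blue), "range_z" (400x640 float32, m along the optical axis (not along the pixel's ray), 0 where there is no reading), "camera_matrix" (3x3 intrinsics, pixels), "rvec" (rotation vector, rad) and "tvec" (3), from world to camera coordinates, as OpenCV has them. Camera axes: x right, y down, z forward; pixel columns grow to the right and rows downward; lengths in m; the calibration is good to about 2 mm. A picture is of the moment at which its call begins.
- robot.close_job(): hands the job in, once; it reports no verdict.
Trained networks look in a picture, given as the dict that the camera call returned (one of the last four; its "shot" number tells which), for a name from the list of things; names that differ only in an ending like _2 or _b are one class to them, and where a whole thing is asked for, a point or a joint stands for the part that bears it (a point fixed in the world has none). Each returns a list of dicts, best first, with "p" (0 to 1); they miss things now and then, are a little off and sometimes report something else, mostly with a low value. They report only what shows in the picture. A call takes as long as a camera call.
- robot.look_for(picture, thing): "at" ([x, y, z] in m, in the coordinates of the camera as it stood for that picture, good to about 4 mm: the middle of the surface that is visible of it).
- robot.place_of(picture, thing): "at" ([x, y, z] in m, in the coordinates of the camera as it stood for that picture, good to about 4 mm: a listed point, or the origin of a listed thing).
The state is a dict: "time": time; "joint_positions": joint angles; "qvel": joint speeds; "joint_torque": joint torques, N m; "tool_pos": TCP position; "ee_rot": TCP orientation; "wrist_force": force on the tool from outside, world axes, zero at the start; "wrist_torque": the same for the moment, N m; "width": finger opening in m.
Only numpy, scipy, OpenCV 4.12 (cv2) and the standard library are available. Lean on these libraries where they do the work, as an engineer would, in place of code of your own. Each camera call takes 0.05 s, during which the arm holds its last target.

TASK

Close the open stock tote using only your fingertips: push the plain lid leaf over until it lies shut, then push the leaf with the sliding bolt shut over it, and then push the bolt's tab all the way across the seam so that the bolt is fully home in its keeper. Do not grip or lift anything, do not lift, tip or shove the tote along the bench, and leave the things standing around it alone.

Things in the scene. Friction and masses are not known exactly. Their poses are not given: they have to be found in the camera images.
- tote: Grey plastic stock tote full of small cartons, about 5 kg, loose on the bench: 300 mm (its x) by 240 mm (its y) by 140 mm high, yaw within 0.45 rad. Origin: centre of its underside, z up. Two lid leaves hinge on its long sides about axes along its x at z = 137 mm: the plain leaf at y = +120 mm, the bolt leaf at y = -120 mm. Shut, they meet in a seam at y = 0.
- lid_plain (a joint): Angle of the plain lid leaf (tote's +y side). 0 = shut and level, 1.57 = upright, more = leaning outwards; starts at 1.25 to 1.85. Stiff hinge: the leaf stays where it is left and must be pushed all the way, with 2 to 4 N near the free edge. It carries a small steel keeper loop at mid-length, 20 mm from the free edge: 52 mm wide, 15 mm high.
- lid_bolt (a joint): Angle of the other lid leaf (tote's -y side, to the right as the robot looks at it), which carries the bolt at mid-length. Same sense, same start range and same stiff hinge as the plain leaf.
- bolt (a joint): Travel of the steel bolt on the bolt leaf, m. 0 = drawn back, 0.040 = fully home in the keeper on the plain leaf; starts at 0 to 0.006. It slides away from the bolt leaf's hinge, across the seam (tote's +y when the leaf is shut), takes about 2 N, stays where it is left.
- plain_edge (a point): Middle of the plain leaf's free edge, half-way through its thickness, 118 mm from the hinge. Axes of the leaf, parallel to the tote's when shut. The leaf is 300 mm long, reaches 119 mm from its hinge, is 6 mm thick; shut, its underside is at 137 mm and its top at 143 mm above the bench.
- bolt_edge (a point): Middle of the bolt leaf's free edge, as for the plain leaf; the leaf has the same size and heights. A lip along this edge, 4 mm above the leaf's top and reaching 12 mm past the seam, lies over the plain leaf, so the plain leaf must be shut first.
- bolt_tab (a point): Centre of the bolt's upright tab: a block 26 mm along the tote's x, 14 mm along the sliding direction, 24 mm tall, on the bolt's flat plate (28 by 50 mm). With the leaf shut the plate's top is at 153 mm and the tab's top at 177 mm above the bench; with the bolt at 0 the tab's centre is 72 mm from the leaf's hinge. Push its face on the hinge side.
- carton: Bystander: small closed carton, 80 x 60 x 50 mm high. Origin: centre of underside. Leave alone.
- tape: Bystander: empty cardboard tape core standing on its end face, 90 mm diameter, 48 mm high. Origin: centre of underside. Leave alone.
- jar: Bystander: closed glass jar, 60 mm diameter, 80 mm high. Origin: centre of underside. Leave alone.

How it is judged:
On the way, in this order (a step that is already met when the one before it is completed fails the run):
1. the plain leaf is shut while the bolt leaf still stands open (value of joint lid_plain below 0.05 rad and value of joint lid_bolt above 0.3 rad), for 0.1 s.
2. both leaves are shut, the bolt not yet across (value of joint each of lid_plain, lid_bolt below 0.05 rad and value of joint bolt below 0.02 m), for 0.1 s.
3. the bolt is pushed home with both leaves shut (value of joint bolt above 0.034 m and value of joint each of lid_plain, lid_bolt below 0.05 rad), for 0.1 s.
At the end, for the whole second after the job is handed in: Both lid leaves lie shut (each within 0.05 rad, 6 mm at the free edge), the bolt is at least 34 mm along its 40 mm travel, and the tote stands flat and still on the bench (all of step 3 and height (world z) of tote below 0.006 m and angle between tote's own z axis and vertical below 0.03 rad and linear speed of tote below 0.01 m/s); the robot touches nothing.
It fails at once if the tote is lifted or tipped (height (world z) of tote above 0.015 m or angle between tote's own z axis and vertical above 0.1 rad).
It fails at once if the tote is shoved more than 40 mm (distance of tote from where it was at the start of the episode above 0.04 m).
It fails at once if a bystander is lifted, knocked over or moved more than 20 mm (distance of any of carton, tape, jar from where it was at the start of the episode above 0.02 m or angle between any of carton, tape, jar's own z axis and vertical above 0.3 rad).
It also fails if it takes over 61 s, if anything falls off the work surface, if the arm or the gripper's body presses on something with over 40 N, if the wrist force passes 120 N, or if a joint passes its speed limit or range.

## Working session

There is one attempt and no reset: what is moved stays moved. The work goes in short steps, Python scripts to look and compute and a tool call to move; the robot and the scene stay as the last step left them, time stands still between calls to the robot, and variables do not carry over. Pictures are saved under pics/ and viewed, and the job is handed in when it is done.

Besides the shell and the picture viewer there is one more tool, called after "Call:" by a JSON object that holds its "method" and its "body", one argument or row to a line. carry_out: Moves the arm, as the interface text tells. Its arguments: {"type":"object","properties":{"deltas":{"type":"string"}},"required":["deltas"]}

```bash
mkdir -p pics; cat > h.py <<'E'
import numpy as np, cv2
from scipy.spatial.transform import Rotation as R
from bench import robot
def w2c(p):
    return R.from_rotvec(np.ravel(p["rvec"])).as_matrix(), np.ravel(p["tvec"])
def c2w(p,x):
    r,t=w2c(p); return r.T@(np.ravel(x)-t)
def cloud(p):
    z=p["range_z"]; K=p["camera_matrix"]; v,u=np.indices(z.shape)
    c=np.stack([(u-K[0,2])/K[0,0]*z,(v-K[1,2])/K[1,1]*z,z],-1)
    r,t=w2c(p); w=(c-t)@r; w[z<=0]=np.nan; return w
def save(p,n): cv2.imwrite("pics/"+n+".png",p["pixels"][:,:,::-1])
E
python3 - <<'E'
from h import *
np.set_printoptions(precision=3,suppress=True)
o=robot.get_obs(); print(o)
for c in ("scene","side"):
    p=robot.snapshot(c); save(p,c+"0"); np.save(c+"0.npy",cloud(p))
    print(c, -w2c(p)[0].T@w2c(p)[1])
    for n in ("tote","plain_edge","bolt_edge","bolt_tab","carton","tape","jar"):
        for d in robot.place_of(p,n)[:2]: print(n,round(d["p"],2),c2w(p,d["at"]))
E
```

```text
{'time': 0.0, 'joint_positions': array([-1.349,  0.088,  1.372,  0.   ,  1.684, -0.103]), 'qvel': array([-0.   ,  0.001,  0.   , -0.   , -0.   , -0.001]), 'joint_torque': array([  0.   , -34.018, -30.242,   0.072,   0.033,  -0.   ]), 'tool_pos': array([ 0.175, -0.521,  0.204]), 'ee_rot': array([-3.139, -0.   ,  0.325]), 'wrist_force': array([ 0.236,  0.129, -0.218]), 'wrist_torque': array([ 0.043, -0.032,  0.011]), 'width': 0.09402437816667536}
scene [1.148 0.326 0.964]
tote 0.61 [ 0.581  0.037 -0.005]
plain_edge 0.57 [0.622 0.171 0.247]
bolt_edge 0.67 [ 0.558 -0.056  0.259]
bolt_tab 0.45 [ 0.547 -0.084  0.222]
carton 0.62 [ 0.684  0.336 -0.004]
tape 0.73 [0.401 0.342 0.002]
jar 0.78 [ 0.456 -0.347  0.003]
side [0.103 0.53  0.988]
tote 0.83 [0.582 0.034 0.003]
tote 0.17 [ 0.551 -0.061  0.252]
plain_edge 0.71 [0.626 0.174 0.254]
bolt_edge 0.73 [ 0.551 -0.057  0.249]
bolt_tab 0.5 [ 0.547 -0.086  0.216]
carton 0.62 [ 0.685  0.336 -0.001]
tape 0.56 [ 0.546 -0.09   0.218]
jar 0.85 [ 0.455 -0.345  0.   ]
```

View pics/scene0.png

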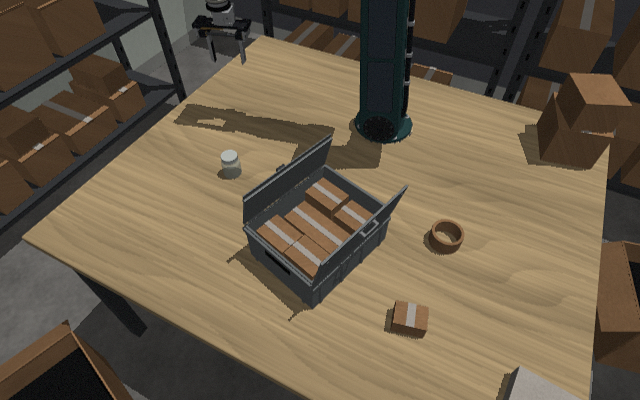

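View pics/side0.png

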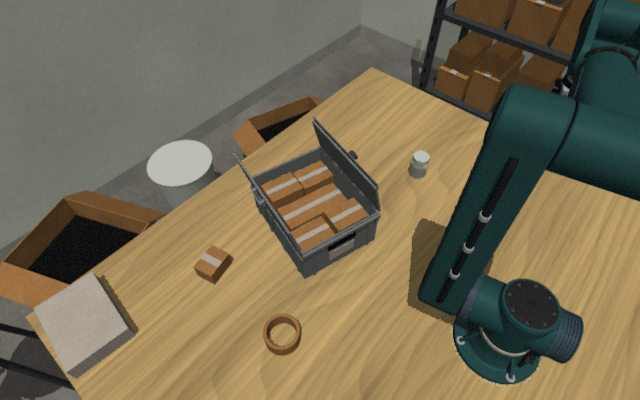

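The scene picture shows the tote at about (315,235). The plain leaf is on the right with its keeper at (370,228), and the bolt leaf is on the left with its bolt at (285,168). The jar is at (230,163), the tape at (447,236) and the carton at (410,318). Next I'll fit the yaw and hinge angles.

```bash
python3 - <<'E'
from h import *
np.set_printoptions(precision=3,suppress=True)
from scipy.optimize import least_squares
P=np.concatenate([np.load(c+"0.npy").reshape(-1,3) for c in("scene","side")])
P=P[np.isfinite(P).all(1)]
Q=P[(abs(P[:,0]-.58)<.25)&(abs(P[:,1]-.037)<.25)&(P[:,2]>.15)&(P[:,2]<.29)]
psi=-.29
def loc(P,psi,c=(.5815,.036)):
    d=P[:,:2]-c; return np.c_[d@[np.cos(psi),np.sin(psi)], d@[-np.sin(psi),np.cos(psi)],P[:,2]]
L=loc(Q,psi)
for nm,s in(("plain",L[:,1]>.05),("bolt",L[:,1]<-.05)):
    q=Q[s]; print(nm,len(q),"x range",np.percentile(L[s][:,0],[.5,99.5]),"z max",np.percentile(q[:,2],99))
    def f(a): # plane y = a0+a1 x + a2 (z-.137)
        l=L[s]; return l[:,1]-a[0]-a[1]*l[:,0]-a[2]*(l[:,2]-.137)
    a=least_squares(f,[0,0,0],loss="soft_l1",f_scale=.003).x; print(a,"psi",psi+np.arctan(a[1]))
# footprint
B=P[(abs(P[:,0]-.58)<.25)&(abs(P[:,1]-.037)<.2)&(P[:,2]>.02)&(P[:,2]<.3)]
r=cv2.minAreaRect(B[(B[:,2]<.136)][:,:2].astype(np.float32)); print(r)
E
```

```text
plain 1718 x range [-0.149  0.152] z max 0.25528756124560975
[0.127 0.007 0.187] psi -0.28261114124289316
bolt 3813 x range [-0.147  0.153] z max 0.2674193274692051
[-0.118  0.007  0.188] psi -0.2829223108445119
((0.5840407013893127, 0.03620414435863495), (0.24986204504966736, 0.31755873560905457), 73.75173950195312)
```

Call:
{"method": "carry_out", "body": {
  "deltas": "0 0 -20 0 0 -0.12 1; 0 0 -40 0 0 -0.24 1; 0 0 -60 0 0 -0.36 1; 0 0 -80 0 0 -0.48 1; 0 0 -100 0 0 -0.60 1; 0 0 -115 0 0 -0.72 1; 0 0 -115 0 0 -0.84 1; 0 0 -115 0 0 -0.963 1"
}}

```text
time: 1.47
tool_pos: [0.1756, -0.5218, 0.3224]
ee_rot: [3.14, 0.003, 1.294]
wrist_force: [-0.1, -0.2, 0.3]
width: 0.0438
```

```bash
cat >> h.py <<'E'
C=np.array([.582,.036]); PSI=-.283
def state():
    o=robot.get_obs(); M=R.from_euler("xyz",o["ee_rot"]).as_matrix()
    d=o["tool_pos"][:2]-C; c,s=np.cos(PSI),np.sin(PSI)
    print("t %.2f"%o["time"],"tcp",o["tool_pos"].round(4),"rpy",o["ee_rot"].round(3),"tote xyz mm",(1000*np.array([d@[c,s],d@[-s,c],o["tool_pos"][2]])).round(1),"F",o["wrist_force"].round(1),"w",round(o["width"],4))
    return o,M
def to(x,y,z): # tote mm -> tool delta mm
    o,M=state(); c,s=np.cos(PSI),np.sin(PSI)
    w=np.array([C[0]+(c*x-s*y)/1e3,C[1]+(s*x+c*y)/1e3,z/1e3]); print("delta",(1000*M.T@(w-o["tool_pos"])).round(1))
E
python3 -c "
from h import *
to(-60,200,310)"
```

```text
t 1.47 tcp [ 0.1756 -0.5218  0.3224] rpy [3.140e+00 3.000e-03 1.294e+00] tote xyz mm [-234.4 -649.1  322.4] F [-0.1 -0.2  0.3] w 0.0438
delta [848.1 179.5  10. ]
```

Call:
{"method": "carry_out", "body": {
  "deltas": "40 8 0 0 0 0 1; 80 16 0 0 0 0 1; 120 24 0 0 0 0 1; 160 32 0 0 0 0 1; 200 41 0 0 0 0 1; 240 50 0 0 0 0 1; 280 59 0 0 0 0 1; 320 67 0 0 0 0 1"
}}

```text
time: 2.13
tool_pos: [0.3297, -0.2309, 0.3207]
ee_rot: [3.14, 0.0, 1.287]
wrist_force: [0.8, 0.7, 0.0]
width: 0.0005
```

Call:
{"method": "carry_out", "body": {
  "deltas": "40 8 0 0 0 0 1; 80 16 0 0 0 0 1; 120 24 0 0 0 0 1; 160 32 0 0 0 0 1; 200 41 0 0 0 0 1; 240 50 0 0 0 0 1; 280 59 0 0 0 0 1; 320 67 0 0 0 0 1"
}}

```text
time: 2.8
tool_pos: [0.4835, 0.058, 0.3207]
ee_rot: [3.141, -0.0, 1.288]
wrist_force: [1.4, -0.2, 0.3]
width: 0.0002
```

Call:
{"method": "carry_out", "body": {
  "deltas": "40 8 0 0 0 0 1; 80 16 0 0 0 0 1; 120 24 0 0 0 0 1; 160 32 0 0 0 0 1; 180 38 0 0 0 0 1; 205 43 0 0 0 0 1; 208 44 0 0 0 0 1; 208 44 0 0 0 0 1"
}}

```text
time: 3.47
tool_pos: [0.5834, 0.2444, 0.319]
ee_rot: [-3.14, 0.001, 1.29]
wrist_force: [-0.3, -0.2, -0.4]
width: 0.0003
```

```bash
python3 -c "
from h import *
to(-60,185,225)
for c in ('scene','side','wrist'):
  p=robot.snapshot(c); save(p,c+'1')
"
```

```text
t 3.47 tcp [0.5834 0.2444 0.319 ] rpy [-3.14e+00  1.00e-03  1.29e+00] tote xyz mm [-56.8 200.5 319. ] F [-0.3 -0.2 -0.4] w 0.0003
delta [-15.4  -3.1  94. ]
```

Call:
{"method": "carry_out", "body": {
  "deltas": "0 -3 30 0 0 0 1; 0 -3 60 0 0 0 1; 0 -3 88 0 0 0 1; -7 -3 88 0 0 0 1; -15 -3 88 0 0 0 1; -22 -3 88 0 0 0 1; -30 -3 88 0 0 0 1; -35 -3 88 0 0 0 1"
}}

```text
time: 4.28
tool_pos: [0.5714, 0.2092, 0.2358]
ee_rot: [3.137, -0.002, 1.287]
wrist_force: [-0.1, -0.3, 0.5]
width: 0.0008
```

```bash
python3 -c "
from h import *
to(-60,99,228)
p=robot.snapshot('side'); save(p,'side2')
"
```

```text
t 4.28 tcp [0.5714 0.2092 0.2358] rpy [ 3.137e+00 -2.000e-03  1.287e+00] tote xyz mm [-58.6 163.4 235.8] F [-0.1 -0.3  0.5] w 0.0008
delta [-64.4  -1.4   7.7]
```

View pics/side2.png

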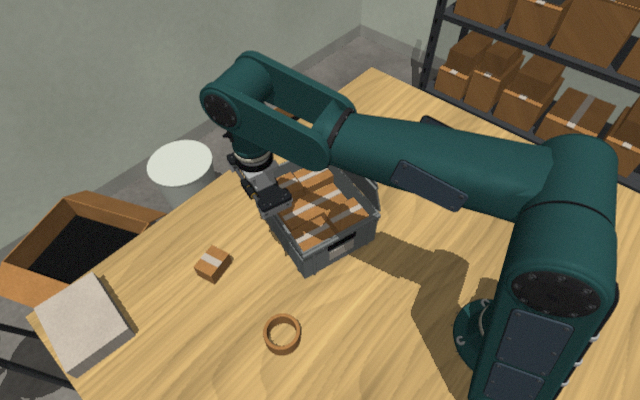

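The side view shows the gripper just outside the plain leaf, at about (250,175), with the path clear. I'll start the push.

Call:
{"method": "carry_out", "body": {
  "deltas": "-8 0 1 0 0 0 1; -16 0 2 0 0 0 1; -24 0 3 0 0 0 1; -32 0 4 0 0 0 1; -40 0 4 0 0 0 1; -48 0 5 0 0 0 1; -56 0 5 0 0 0 1; -64 0 6 0 0 0 1"
}}

```text
time: 5.0
tool_pos: [0.5522, 0.1484, 0.2257]
ee_rot: [-3.14, 0.0, 1.288]
wrist_force: [1.4, 3.1, -1.5]
width: 0.0003
```

```bash
python3 -c "
from h import *
to(-60,53,196)
p=robot.snapshot('scene'); save(p,'scene3')
"
```

```text
t 5.00 tcp [0.5522 0.1484 0.2257] rpy [-3.14   0.     1.288] tote xyz mm [-60.   99.6 225.7] F [ 1.4  3.1 -1.5] w 0.0003
delta [-46.6   0.   29.8]
```

View pics/scene3.png

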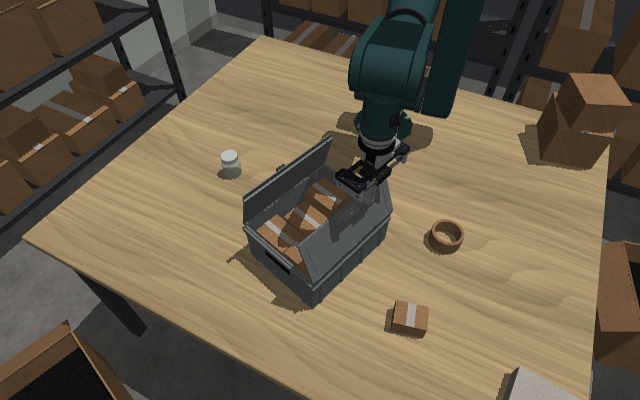

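The plain leaf now leans inward and is following the fingertip, at about (350,225).

Call:
{"method": "carry_out", "body": {
  "deltas": "-6 0 1 0 0 0 1; -13 0 4 0 0 0 1; -19 0 7 0 0 0 1; -25 0 11 0 0 0 1; -31 0 15 0 0 0 1; -37 0 20 0 0 0 1; -42 0 25 0 0 0 1; -47 0 30 0 0 0 1"
}}

```text
time: 5.72
tool_pos: [0.5394, 0.1033, 0.1959]
ee_rot: [3.142, 0.0, 1.288]
wrist_force: [0.2, 2.0, -0.1]
width: 0.0005
```

Call:
{"method": "carry_out", "body": {
  "deltas": "-4 0 6 0 0 0 1; -8 0 12 0 0 0 1; -11 0 18 0 0 0 1; -14 0 25 0 0 0 1; -16 0 31 0 0 0 1; -18 0 38 0 0 0 1; -19 0 44 0 0 0 1; -20 0 49 0 0 0 1"
}}

```text
time: 6.38
tool_pos: [0.5338, 0.0843, 0.1466]
ee_rot: [-3.141, 0.001, 1.288]
wrist_force: [-0.2, 0.7, 1.8]
width: 0.0005
```

```bash
python3 -c "
from h import *
to(-60,33,142)
p=robot.snapshot('scene'); save(p,'scene4')
"
```

```text
t 6.38 tcp [0.5338 0.0843 0.1466] rpy [-3.141e+00  1.000e-03  1.288e+00] tote xyz mm [-59.7  33.  146.6] F [-0.2  0.7  1.8] w 0.0005
delta [ 0.  -0.3  4.6]
```

View pics/scene4.png

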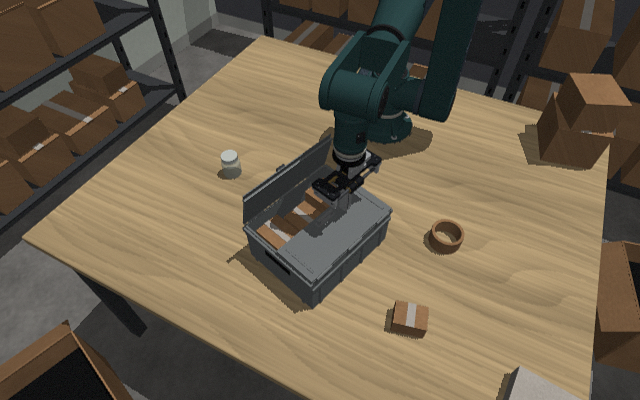

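The plain leaf is almost level. I'll press it the last few millimetres, gently.

Call:
{"method": "carry_out", "body": {
  "deltas": "0 0 1 0 0 0 1; 0 0 2 0 0 0 1; 0 0 3 0 0 0 1; 0 0 4 0 0 0 1; 0 0 5 0 0 0 1; 0 0 5 0 0 0 1; 0 0 5 0 0 0 1; 0 0 5 0 0 0 1"
}}

```text
time: 7.1
tool_pos: [0.5341, 0.0847, 0.1432]
ee_rot: [3.141, 0.0, 1.288]
wrist_force: [-2.3, -0.8, 5.5]
width: 0.0004
```

```bash
python3 -c "
from h import *
state()
p=robot.snapshot('scene'); w=cloud(p).reshape(-1,3); w=w[np.isfinite(w).all(1)]
d=w[:,:2]-C; c,s=np.cos(PSI),np.sin(PSI); x=d@[c,s]; y=d@[-s,c]
for a in range(10,120,20):
  m=(x>20)&(x<140)&(y>a/1e3)&(y<a/1e3+.02)
  m=(x>.04)&(x<.14)&(y>a/1e3)&(y<a/1e3+.02); print(a,m.sum(),np.median(w[m,2]).round(4))
"
```

```text
t 7.10 tcp [0.5341 0.0847 0.1432] rpy [3.141 0.    1.288] tote xyz mm [-59.6  33.4 143.2] F [-2.3 -0.8  5.5] w 0.0004
10 276 0.1419
30 286 0.1419
50 290 0.142
70 300 0.1421
90 313 0.1419
110 1046 0.0772
```

Call:
{"method": "carry_out", "body": {
  "deltas": "0 0 -30 0 0 0 1; 0 0 -65 0 0 0 1; 0 0 -100 0 0 0 1; 0 0 -140 0 0 0 1; 0 0 -178 0 0 0 1; -30 0 -180 0 0 0 1; -65 0 -180 0 0 0 1; -100 0 -180 0 0 0 1"
}}

```text
time: 7.82
tool_pos: [0.5066, -0.0116, 0.323]
ee_rot: [3.139, -0.001, 1.29]
wrist_force: [1.4, -0.3, -0.1]
width: 0.0004
```

Call:
{"method": "carry_out", "body": {
  "deltas": "-30 0 0 0 0 0 1; -65 0 0 0 0 0 1; -95 0 0 0 0 0 1; -100 0 0 0 0 0 1; -100 0 30 0 0 0 1; -100 0 60 0 0 0 1; -100 0 88 0 0 0 1; -100 0 88 0 0 0 1"
}}

```text
time: 8.48
tool_pos: [0.4752, -0.1056, 0.2268]
ee_rot: [-3.128, -0.001, 1.288]
wrist_force: [-0.3, -0.2, -1.6]
width: 0.0003
```

```bash
python3 -c "
from h import *
to(-60,-130,230)
np.set_printoptions(precision=3,suppress=True)
for c in ('scene','side'):
  p=robot.snapshot(c); save(p,c+'5')
  for n in ('tote','bolt_edge','bolt_tab','jar'):
        for d in robot.place_of(p,n)[:1]: print(n,round(d['p'],2),c2w(p,d['at']))
"
```

```text
t 8.48 tcp [ 0.4752 -0.1056  0.2268] rpy [-3.128e+00 -1.000e-03  1.288e+00] tote xyz mm [ -63.1 -165.8  226.8] F [-0.3 -0.2 -1.6] w 0.0003
delta [35.8  3.  -3.2]
tote 0.56 [ 0.582  0.038 -0.004]
bolt_edge 0.83 [ 0.557 -0.057  0.257]
bolt_tab 0.47 [ 0.548 -0.085  0.22 ]
jar 0.66 [ 0.457 -0.348 -0.001]
tote 0.74 [0.581 0.033 0.003]
bolt_edge 0.94 [ 0.554 -0.059  0.25 ]
bolt_tab 0.61 [ 0.55  -0.091  0.218]
jar 0.72 [ 0.454 -0.345 -0.001]
```

View pics/scene5.png

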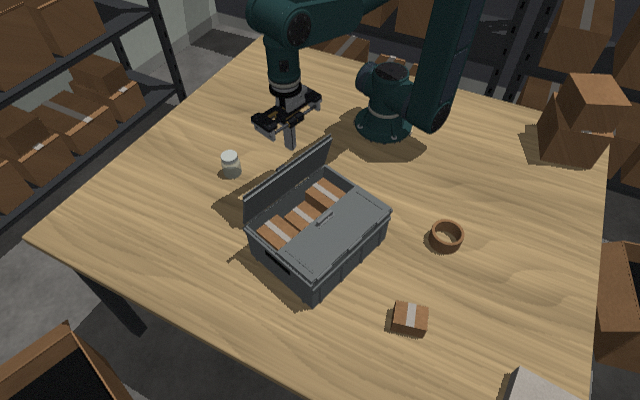

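The plain leaf lies flat with its keeper at (323,217). The fingertip is outside the bolt leaf at (290,130), and the jar is clear. I'll move up to the bolt leaf next.

Call:
{"method": "carry_out", "body": {
  "deltas": "7 2 -1 0 0 0 1; 14 3 -1 0 0 0 1; 21 3 -1 0 0 0 1; 28 3 -1 0 0 0 1; 35 3 -1 0 0 0 1; 42 3 -1 0 0 0 1; 49 3 -1 0 0 0 1; 52 3 -1 0 0 0 1"
}}

```text
time: 9.65
tool_pos: [0.4956, -0.0576, 0.2353]
ee_rot: [-3.141, 0.001, 1.289]
wrist_force: [-0.9, -1.5, -1.7]
width: 0.0002
```

```bash
python3 -c "
from h import *
to(-60,-66,203)
"
```

```text
t 9.65 tcp [ 0.4956 -0.0576  0.2353] rpy [-3.141e+00  1.000e-03  1.289e+00] tote xyz mm [ -56.8 -114.   235.3] F [-0.9 -1.5 -1.7] w 0.0002
delta [48.  -3.1 32.2]
```

Call:
{"method": "carry_out", "body": {
  "deltas": "6 0 5 0 0 0 1; 13 0 10 0 0 0 1; 19 0 14 0 0 0 1; 25 0 17 0 0 0 1; 31 0 20 0 0 0 1; 37 0 24 0 0 0 1; 43 0 28 0 0 0 1; 48 0 32 0 0 0 1"
}}

```text
time: 10.32
tool_pos: [0.509, -0.0117, 0.2027]
ee_rot: [-3.141, 0.001, 1.288]
wrist_force: [0.2, -2.9, 0.9]
width: 0.0004
```

```bash
python3 -c "
from h import *
to(-57,-44,169)
p=robot.snapshot('scene'); save(p,'scene6')
"
```

```text
t 10.32 tcp [ 0.509  -0.0117  0.2027] rpy [-3.141e+00  1.000e-03  1.288e+00] tote xyz mm [-56.8 -66.2 202.7] F [ 0.2 -2.9  0.9] w 0.0004
delta [22.2 -0.2 33.6]
```

View pics/scene6.png

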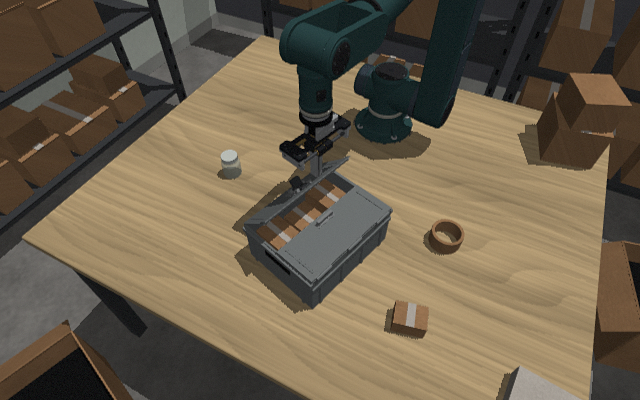

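The bolt leaf is following at about θ≈0.75, and its tab at (297,183) is clear. I'll continue the arc.

Call:
{"method": "carry_out", "body": {
  "deltas": "3 0 3 0 0 0 1; 6 0 7 0 0 0 1; 9 0 10 0 0 0 1; 12 0 14 0 0 0 1; 15 0 18 0 0 0 1; 17 0 22 0 0 0 1; 20 0 28 0 0 0 1; 22 0 34 0 0 0 1"
}}

```text
time: 11.03
tool_pos: [0.5153, 0.0096, 0.169]
ee_rot: [3.141, -0.001, 1.288]
wrist_force: [0.1, 0.8, 1.4]
width: 0.0004
```

Call:
{"method": "carry_out", "body": {
  "deltas": "1 0 4 0 0 0 1; 2 0 8 0 0 0 1; 3 0 12 0 0 0 1; 4 0 15 0 0 0 1; 5 0 18 0 0 0 1; 5 0 21 0 0 0 1; 6 0 23 0 0 0 1; 6 0 25 0 0 0 1"
}}

```text
time: 11.7
tool_pos: [0.5168, 0.0146, 0.1442]
ee_rot: [3.142, 0.0, 1.288]
wrist_force: [0.4, -0.8, 1.7]
width: 0.0004
```

Call:
{"method": "carry_out", "body": {
  "deltas": "0 0 1 0 0 0 1; 0 0 2 0 0 0 1; 0 0 3 0 0 0 1; 0 0 4 0 0 0 1; 0 0 5 0 0 0 1; 0 0 6 0 0 0 1; 0 0 6 0 0 0 1; 0 0 6 0 0 0 1"
}}

```text
time: 12.37
tool_pos: [0.5169, 0.0147, 0.1431]
ee_rot: [3.139, -0.0, 1.288]
wrist_force: [-6.9, 0.5, 16.7]
width: 0.0007
```

```bash
cat > chk.py <<'E'
from h import *
np.set_printoptions(precision=3,suppress=True)
import sys
state(); c,s=np.cos(PSI),np.sin(PSI)
for n in ('scene','side'):
  p=robot.snapshot(n); save(p,n+sys.argv[1])
  w=cloud(p).reshape(-1,3); w=w[np.isfinite(w).all(1)]
  d=w[:,:2]-C; x=d@[c,s]; y=d@[-s,c]
  print(n,[(a,(np.median(w[m,2])*1e3).round(1)) for a in range(-110,110,20) for m in [(x>.05)&(x<.14)&(y>a/1e3)&(y<a/1e3+.02)]])
  for k in ('tote','bolt_tab','plain_edge','bolt_edge','jar','tape','carton'):
    for q in robot.place_of(p,k)[:1]:
      v=c2w(p,q['at']); e=v[:2]-C; print(k,round(q['p'],2),v,'tote mm',(1e3*np.array([e@[c,s],e@[-s,c],v[2]])).round(1))
E
python3 chk.py 7
```

```text
t 12.37 tcp [0.517 0.015 0.143] rpy [ 3.139 -0.     1.288] tote xyz mm [-56.5 -38.6 143.1] F [-6.9  0.5 16.7] w 0.0007
scene [(-110, np.float64(142.1)), (-90, np.float64(141.8)), (-70, np.float64(142.0)), (-50, np.float64(142.0)), (-30, np.float64(142.6)), (-10, np.float64(145.6)), (10, np.float64(142.1)), (30, np.float64(141.8)), (50, np.float64(141.8)), (70, np.float64(142.0)), (90, np.float64(142.0))]
tote 0.8 [ 0.58   0.036 -0.003] tote mm [-1.8 -0.3 -2.7]
bolt_tab 0.5 [ 0.571 -0.002  0.169] tote mm [ -0.4 -39.2 168.9]
plain_edge 0.64 [0.581 0.034 0.136] tote mm [ -0.7  -2.  136.4]
bolt_edge 0.69 [0.583 0.032 0.146] tote mm [  1.9  -3.3 146.3]
jar 0.65 [ 0.456 -0.351  0.001] tote mm [ -13.4 -406.6    1. ]
tape 0.96 [0.399 0.343 0.002] tote mm [-261.2  244.2    2.3]
carton 0.89 [ 0.683  0.335 -0.005] tote mm [ 13.5 315.   -4.8]
side [(-110, np.float64(143.6)), (-90, np.float64(143.9)), (-70, np.float64(143.9)), (-50, np.float64(143.9)), (-30, np.float64(144.5)), (-10, np.float64(147.4)), (10, np.float64(144.0)), (30, np.float64(143.6)), (50, np.float64(144.0)), (70, np.float64(144.1)), (90, np.float64(144.1))]
tote 0.86 [ 0.581  0.035 -0.   ] tote mm [-0.6 -1.6 -0.3]
bolt_tab 0.5 [ 0.574 -0.007  0.163] tote mm [  4.1 -43.3 163.5]
plain_edge 0.87 [0.584 0.034 0.144] tote mm [  2.2  -1.8 143.7]
bolt_edge 0.59 [0.578 0.03  0.14 ] tote mm [ -2.6  -7.  139.8]
tape 0.59 [ 0.405  0.347 -0.   ] tote mm [-257.3  249.5   -0.3]
carton 0.93 [0.684 0.335 0.   ] tote mm [ 14.1 315.5   0.3]
```

View pics/scene7.png

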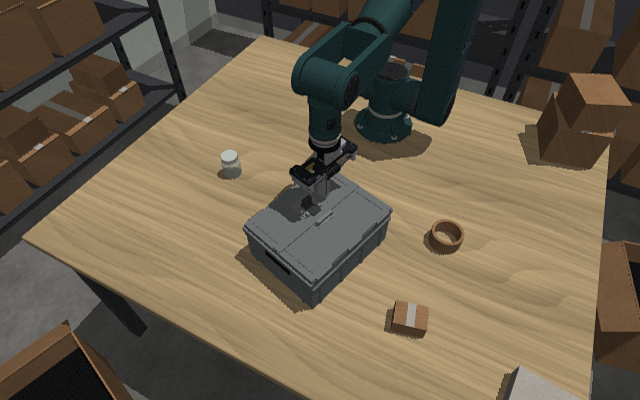

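Both leaves are level: both cameras give leaf heights steady to about 0.3 mm, plus the 4 mm lip. The tab at (308,203) is still drawn back. Next I move behind the tab.

Call:
{"method": "carry_out", "body": {
  "deltas": "0 0 -30 0 0 0 1; 0 0 -60 0 0 0 1; -25 0 -65 0 0 0 1; -55 0 -65 0 0 0 1; -55 25 -65 0 0 0 1; -55 50 -65 0 0 0 1; -55 57 -65 0 0 0 1; -55 57 -65 0 0 0 1"
}}

```text
time: 13.83
tool_pos: [0.5568, -0.0544, 0.2024]
ee_rot: [-3.14, 0.0, 1.287]
wrist_force: [-0.1, -0.1, -0.6]
width: 0.0007
```

```bash
python3 chk.py 8; python3 -c "
from h import *
to(0,-85,162)"
```

```text
t 13.83 tcp [ 0.557 -0.054  0.202] rpy [-3.14   0.     1.287] tote xyz mm [  1.  -93.9 202.4] F [-0.1 -0.1 -0.6] w 0.0007
scene [(-110, np.float64(143.3)), (-90, np.float64(143.4)), (-70, np.float64(143.9)), (-50, np.float64(142.0)), (-30, np.float64(142.3)), (-10, np.float64(145.9)), (10, np.float64(141.9)), (30, np.float64(142.0)), (50, np.float64(142.3)), (70, np.float64(142.1)), (90, np.float64(141.9))]
tote 0.74 [ 0.58   0.036 -0.004] tote mm [-2.2 -0.9 -4.3]
bolt_tab 0.51 [ 0.574 -0.001  0.171] tote mm [  2.6 -37.3 170.8]
plain_edge 0.88 [0.581 0.034 0.138] tote mm [ -0.5  -1.9 138.4]
bolt_edge 0.62 [0.584 0.033 0.146] tote mm [  2.9  -1.9 145.6]
jar 0.9 [ 0.455 -0.347 -0.   ] tote mm [ -14.6 -403.2   -0.2]
tape 0.84 [0.401 0.34  0.003] tote mm [-259.3  241.5    2.6]
carton 0.75 [ 0.685  0.334 -0.005] tote mm [ 15.3 315.3  -4.5]
side [(-110, np.float64(144.5)), (-90, np.float64(145.4)), (-70, np.float64(145.7)), (-50, np.float64(144.0)), (-30, np.float64(145.0)), (-10, np.float64(147.5)), (10, np.float64(144.0)), (30, np.float64(143.7)), (50, np.float64(144.2)), (70, np.float64(143.9)), (90, np.float64(143.9))]
tote 0.91 [ 0.584  0.035 -0.002] tote mm [ 1.8 -0.1 -2.4]
bolt_tab 0.66 [ 0.571 -0.007  0.164] tote mm [  1.  -44.4 164.1]
plain_edge 0.63 [0.584 0.03  0.142] tote mm [  4.1  -5.5 142.1]
jar 0.89 [ 0.454 -0.347  0.001] tote mm [ -16.3 -403.9    0.9]
tape 0.57 [ 0.406  0.346 -0.001] tote mm [-255.5  248.    -0.7]
carton 0.83 [ 0.686  0.336 -0.   ] tote mm [ 16.  317.1  -0.2]
t 14.63 tcp [ 0.5561 -0.0539  0.2034] rpy [-3.142  0.     1.288] tote xyz mm [ 2.000e-01 -9.360e+01  2.034e+02] F [ 1.3  0.3 -0.1] w 0.0005
delta [ 8.6 -0.2 41.4]
```

Call:
{"method": "carry_out", "body": {
  "deltas": "0 0 15 0 0 0 1; 0 0 28 0 0 0 1; 0 0 38 0 0 0 1; 0 0 41 0 0 0 1; 7 0 41 0 0 0 1; 14 0 41 0 0 0 1; 21 0 41 0 0 0 1; 26 0 41 0 0 0 1"
}}

```text
time: 15.3
tool_pos: [0.5642, -0.0279, 0.1635]
ee_rot: [3.14, -0.001, 1.289]
wrist_force: [0.5, 0.9, 0.4]
width: 0.0006
```

```bash
python3 -c "
from h import *
to(0,-23,162)
p=robot.snapshot('scene'); cv2.imwrite('pics/s9.png',cv2.resize(p['pixels'][120:290,220:420,::-1],(800,600)[:1]*1+(680,) if 0 else (700,595)))"
```

```text
t 15.30 tcp [ 0.5642 -0.0279  0.1635] rpy [ 3.140e+00 -1.000e-03  1.289e+00] tote xyz mm [  0.8 -66.3 163.5] F [0.5 0.9 0.4] w 0.0006
delta [43.3 -0.7  1.5]
```

View pics/s9.png

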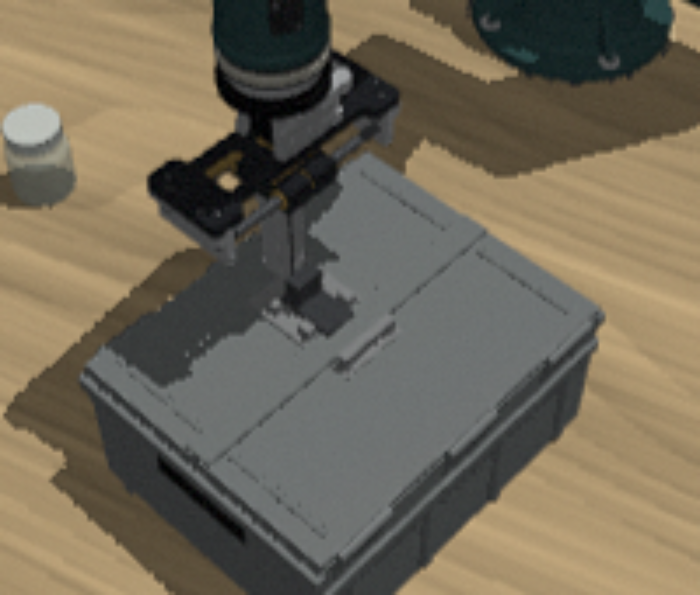

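The tip stands just behind the dark tab (300,290 in the crop). The bolt plate points at the keeper at (360,345). I'll push along +y.

Call:
{"method": "carry_out", "body": {
  "deltas": "4 0 0 0 0 0 1; 8 0 0 0 0 0 1; 12 0 0 0 0 0 1; 16 0 0 0 0 0 1; 20 0 0 0 0 0 1; 24 0 0 0 0 0 1; 28 0 0 0 0 0 1; 31 0 0 0 0 0 1"
}}

```text
time: 16.02
tool_pos: [0.5723, 0.0011, 0.1625]
ee_rot: [3.141, 0.0, 1.288]
wrist_force: [0.2, -1.6, 1.9]
width: 0.0005
```

Call:
{"method": "carry_out", "body": {
  "deltas": "2 0 0 0 0 0 1; 4 0 0 0 0 0 1; 6 0 0 0 0 0 1; 8 0 0 0 0 0 1; 9 0 0 0 0 0 1; 10 0 0 0 0 0 1; 11 0 0 0 0 0 1; 12 0 0 0 0 0 1"
}}

```text
time: 16.68
tool_pos: [0.5752, 0.0112, 0.1625]
ee_rot: [3.141, 0.003, 1.287]
wrist_force: [-1.0, -6.5, 1.8]
width: 0.0007
```

```bash
python3 chk.py 10
```

```text
t 16.68 tcp [0.575 0.011 0.163] rpy [3.141 0.003 1.287] tote xyz mm [  0.4 -25.8 162.5] F [-1.  -6.5  1.8] w 0.0007
scene [(-110, np.float64(141.7)), (-90, np.float64(141.9)), (-70, np.float64(143.1)), (-50, np.float64(143.6)), (-30, np.float64(144.8)), (-10, np.float64(147.8)), (10, np.float64(142.5)), (30, np.float64(142.0)), (50, np.float64(142.2)), (70, np.float64(142.0)), (90, np.float64(141.9))]
tote 0.56 [ 0.579  0.04  -0.003] tote mm [-3.8  2.9 -2.8]
bolt_tab 0.65 [0.585 0.032 0.169] tote mm [  4.3  -2.8 169. ]
plain_edge 0.57 [0.578 0.032 0.137] tote mm [ -2.9  -5.3 136.8]
bolt_edge 0.55 [0.582 0.034 0.144] tote mm [  0.1  -1.6 143.5]
jar 0.61 [ 0.457 -0.346 -0.   ] tote mm [ -12.8 -401.9   -0.1]
tape 0.7 [0.401 0.346 0.002] tote mm [-260.4  247.4    2.4]
carton 0.87 [ 0.682  0.336 -0.004] tote mm [ 12.6 315.9  -3.8]
side [(-110, np.float64(nan)), (-90, np.float64(nan)), (-70, np.float64(144.0)), (-50, np.float64(143.7)), (-30, np.float64(146.1)), (-10, np.float64(150.2)), (10, np.float64(143.8)), (30, np.float64(143.9)), (50, np.float64(143.8)), (70, np.float64(144.0)), (90, np.float64(143.9))]
tote 0.59 [ 0.583  0.035 -0.   ] tote mm [ 1.3 -0.8 -0. ]
bolt_tab 0.58 [0.579 0.029 0.164] tote mm [ -0.4  -7.8 163.9]
plain_edge 0.94 [0.584 0.035 0.14 ] tote mm [  2.1  -0.6 140.4]
bolt_edge 0.61 [0.578 0.032 0.138] tote mm [ -3.3  -4.8 138.1]
jar 0.62 [ 0.455 -0.344  0.003] tote mm [ -15.8 -399.9    3. ]
tape 0.73 [ 0.407  0.345 -0.001] tote mm [-254.4  248.3   -1.4]
carton 0.74 [0.685 0.336 0.001] tote mm [ 14.5 317.2   0.8]
  return _methods._mean(a, axis=axis, dtype=dtype,
  ret = ret.dtype.type(ret / rcount)
```

```bash
python3 -c "
import cv2
for n,a in (('scene10',(120,290,220,420)),('side10',(120,290,220,420))):
  i=cv2.imread('pics/'+n+'.png'); cv2.imwrite('pics/'+n+'c.png',cv2.resize(i[a[0]:a[1],a[2]:a[3]],(700,595)))"
```

```text
(no output)
```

View pics/scene10c.png

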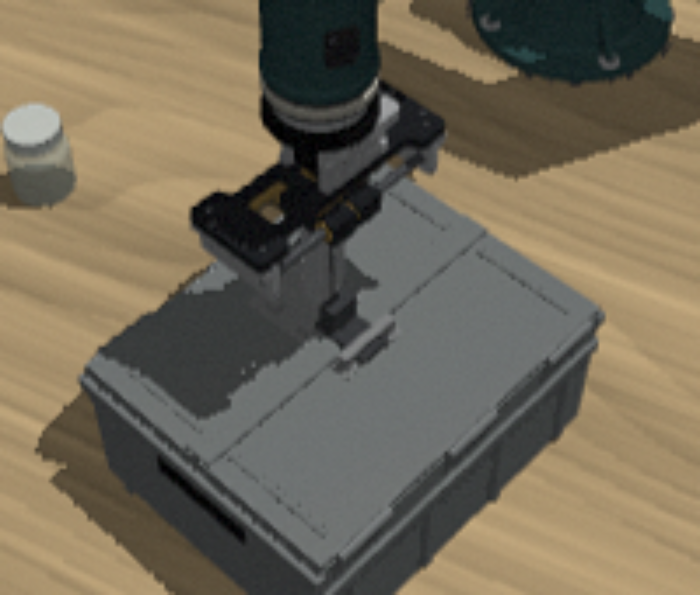

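View pics/side10c.png

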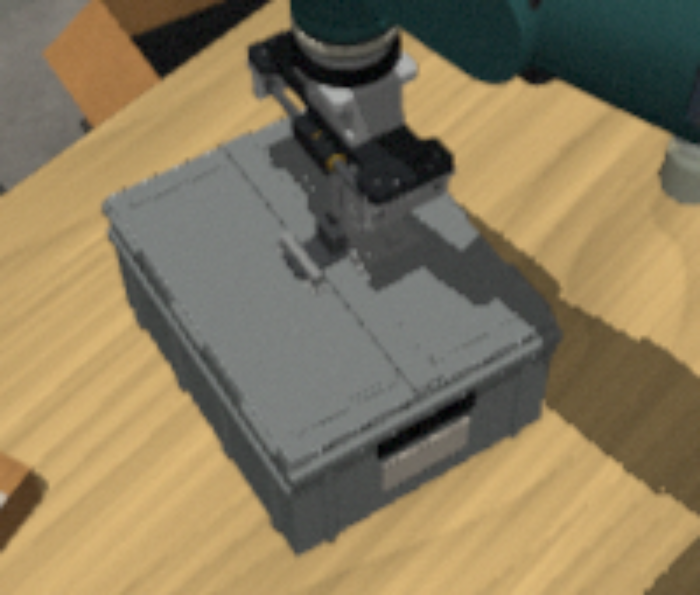

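The bolt end is now under the keeper (scene crop at 365,345). Force has risen to 6.5 N, so I'll push a little further to confirm the stop.

Call:
{"method": "carry_out", "body": {
  "deltas": "1 0 0 0 0 0 1; 1 0 0 0 0 0 1; 2 0 0 0 0 0 1; 2 0 0 0 0 0 1; 3 0 0 0 0 0 1; 3 0 0 0 0 0 1; 3 0 0 0 0 0 1; 3 0 0 0 0 0 1"
}}

```text
time: 18.15
tool_pos: [0.5752, 0.0113, 0.1626]
ee_rot: [-3.141, 0.008, 1.285]
wrist_force: [-3.0, -11.0, 2.6]
width: 0.0006
```

```bash
python3 -c "
from h import *
state()"
```

```text
t 18.15 tcp [0.5752 0.0113 0.1626] rpy [-3.141  0.008  1.285] tote xyz mm [  0.4 -25.6 162.6] F [ -3.  -11.    2.6] w 0.0006
```

Call:
{"method": "carry_out", "body": {
  "deltas": "-5 0 0 0 0 0 1; -12 0 0 0 0 0 1; -25 0 0 0 0 0 1; -35 0 0 0 0 0 1; -40 0 -20 0 0 0 1; -40 0 -50 0 0 0 1; -40 0 -80 0 0 0 1; -40 0 -110 0 0 0 1"
}}

```text
time: 18.82
tool_pos: [0.5644, -0.0237, 0.2733]
ee_rot: [-3.14, -0.0, 1.287]
wrist_force: [-0.1, 0.0, 1.2]
width: 0.0006
```

Call:
{"method": "carry_out", "body": {
  "deltas": "-30 0 -10 0 0 0 1; -60 0 -20 0 0 0 1; -95 0 -20 0 0 0 1; -130 0 -20 0 0 0 1; -160 0 -20 0 0 0 1; -185 0 -20 0 0 0 1; -190 0 -20 0 0 0 1; -190 0 -20 0 0 0 1"
}}

```text
time: 19.48
tool_pos: [0.5112, -0.2073, 0.2922]
ee_rot: [-3.141, -0.001, 1.285]
wrist_force: [0.1, -0.6, 0.1]
width: 0.0003
```

```bash
python3 chk.py 11; python3 - <<'E'
from h import *
c,s=np.cos(PSI),np.sin(PSI)
for n in('scene','side'):
  p=robot.snapshot(n); w=cloud(p).reshape(-1,3); w=w[np.isfinite(w).all(1)]
  d=w[:,:2]-C; x=d@[c,s]*1e3; y=d@[-s,c]*1e3; z=w[:,2]*1e3
  m=(abs(x)<25)&(abs(y)<80)&(z>168)&(z<185); print(n,'tab top',m.sum(),x[m].min(),x[m].max(),y[m].min(),y[m].max(),np.median(z[m]),np.median(y[m]))
  m=(abs(x)<200)&(abs(y)<200)&(z>130)&(z<160)&(abs(x)<170)&(abs(y)<140); print('lid extents',np.percentile(x[m],[.2,99.8]),np.percentile(y[m],[.2,99.8]))
  i=p['pixels'][120:290,220:420,::-1]; cv2.imwrite('pics/%s12c.png'%n,cv2.resize(i,(700,595)))
E
```

```text
t 19.48 tcp [ 0.511 -0.207  0.292] rpy [-3.141 -0.001  1.285] tote xyz mm [  -0.  -253.4  292.2] F [ 0.1 -0.6  0.1] w 0.0003
scene [(-110, np.float64(141.9)), (-90, np.float64(142.3)), (-70, np.float64(141.9)), (-50, np.float64(142.0)), (-30, np.float64(142.6)), (-10, np.float64(146.0)), (10, np.float64(142.1)), (30, np.float64(142.0)), (50, np.float64(142.1)), (70, np.float64(142.0)), (90, np.float64(142.0))]
tote 0.85 [ 0.578  0.035 -0.004] tote mm [-3.3 -1.7 -3.8]
bolt_tab 0.46 [0.584 0.03  0.168] tote mm [  3.5  -4.7 167.9]
plain_edge 0.65 [0.58  0.035 0.138] tote mm [ -1.6  -1.9 137.5]
bolt_edge 0.94 [0.585 0.033 0.144] tote mm [  3.2  -2.  144.2]
jar 0.92 [ 0.458 -0.348  0.002] tote mm [ -12.1 -403.6    1.9]
tape 0.68 [0.402 0.343 0.001] tote mm [-258.9  244.7    1.5]
carton 0.83 [ 0.683  0.333 -0.003] tote mm [ 14.3 313.8  -2.8]
side [(-110, np.float64(143.9)), (-90, np.float64(144.1)), (-70, np.float64(144.1)), (-50, np.float64(143.8)), (-30, np.float64(145.0)), (-10, np.float64(147.4)), (10, np.float64(143.9)), (30, np.float64(143.9)), (50, np.float64(144.1)), (70, np.float6
[... 181 characters left out ...]
034 0.141] tote mm [ -0.3  -2.  141.2]
bolt_edge 0.74 [0.582 0.032 0.139] tote mm [  1.3  -4.3 138.8]
jar 0.59 [ 0.455 -0.347  0.001] tote mm [ -15.2 -402.9    1.4]
tape 0.88 [ 0.405  0.349 -0.001] tote mm [-257.7  250.9   -0.9]
carton 0.92 [ 0.683  0.335 -0.   ] tote mm [ 13.2 315.3  -0. ]
scene tab top 59 -10.386830614004811 15.775803396697672 -15.35341986492837 0.5686409388118282 174.24914327226767 -5.913475388051326
lid extents [-147.71256137  158.28681802] [-122.03960299  124.72237723]
side tab top 55 -11.625172566613704 15.507448355430382 -16.104878752231546 -2.026318664878543 175.97825258530358 -7.4700443993243795
lid extents [-155.36026548  151.52086142] [-124.18894508  122.72709749]
```

View pics/side12c.png

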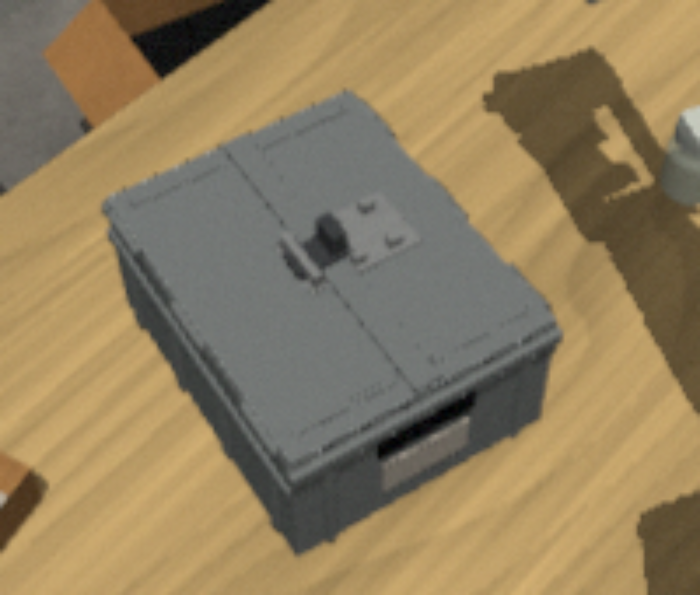

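View pics/scene12c.png

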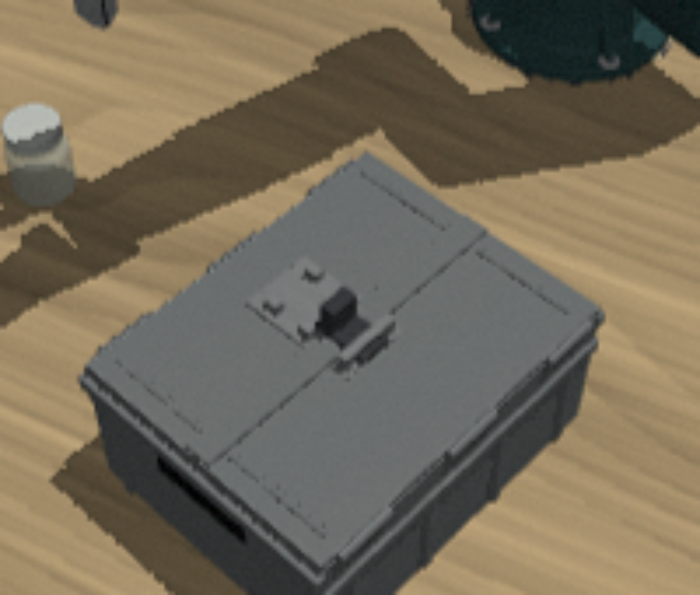

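Both views show the bolt through the keeper and the leaves level. The tab centre sits at y ≈ −6 to −9 mm, and −8 is fully home. The arm is clear, so I'll hand in.

```bash
python3 -c "
from h import *
print(robot.close_job())"
```

```text
the job is handed in; nothing more can be done
None
```

The tote is closed and bolted, and the job was handed in at about 20 s of the 61 s allowed. No verdict is reported.

With the closed fingertips I pushed the plain leaf shut and then the bolt leaf over it. I then pushed the bolt's tab along until it stopped hard, at about 11 N.

**What the last checks showed, with the arm clear:**
- **Leaves:** both lie level. Each camera reads the lid surface flat to about 0.4 mm, plus the 4 mm lip at the seam.
- **Bolt:** its end is visibly through the keeper. Depth readings put the tab centre at y ≈ −6 to −9 mm, where −8 mm is the full 40 mm of travel.
- **Tote and bystanders:** the tote, carton, tape and jar are where they started, within the measurement error of about 4 mm.

**Readings that disagreed:**
- The network's tab positions scattered, at −5 mm from one camera and −13 mm from the other. I relied on the depth readings, the hard stop and the pictures instead.
- While the bolt was being pushed, heights near the seam read about 2 mm higher than before or after. The arm's shadow fell there, and the leaf was level again once the arm was clear. If the rise was real, it was about 0.02 rad, within the 0.05 limit.

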